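# Raise a specimen block between the knife rails

## Robot

A 6-joint arm with a two-finger parallel gripper is mounted at the origin on a cart in front of the work surface, level with it; the furniture and walls round the work are solid. World frame = base frame: x ahead of the robot, y to its left, z up, the work surface at z = 0. Lengths are in m, angles in rad, forces in N, time in s.
With the tool pointing down it reaches from about 0.35 to 0.975 m from the base axis. Payload 4.9 kg.
Tool frame: the origin (TCP) lies on the centre line of the jaws, within the pads' length; the fingertips stand ctrl.nose_length ahead of it and the grasp point (between the pads) lies 2 mm behind it (ctrl.nose_length is the distance from the TCP to the fingertips, in m); z points along the fingers, y is the direction in which the jaws open and shut (so a half turn about z gives the same grasp; the last joint's range is limited). The gripper opens to 85 mm and grips with 20 to 120 N. Pads are 22 mm wide; open, the fingers measure 114 mm over their backs; the gripper's body (76 mm by 85 mm) begins 54 mm behind the grasp point. The pads swing forward as they close: fully open they stand 13 mm farther back than shut.
Start: joints at [1.118, 0.053, 1.613, -0, 1.476, -0.119], TCP at [0.205, 0.59, 0.248] pointing down, gripper open.
Joint ranges: [-3.01, 3.01], [-1.01, 2.22], [0.06, 2.58], [-1.02, 4.17], [0.09, 2.62], [-3.14, 3.14]. Speed limits (rad/s): [2.57, 2.57, 3.14, 3.14, 3.14, 3.14].

## Interface

Orientations are given as a rotation vector (axis times angle).
In Python, from station import sensors, get_image, order, ctrl gives the robot as it stands.
- The arm moves only by the tool move_arm, never from a script. Its argument "increments" is a list of rows, each a list of 5 numbers: the shift along the tool's x, y, z in cm, then the turn about the tool's z in degrees, then the finger opening in cm, from 0 to 8.54. In form: [[dx, dy, dz, twist, gripper], ...]. A call has 1 to 5 rows; each row is the pose to reach, as a shift and turn from the pose commanded when the call began, along the tool's axes at that moment; what a row does not reach only later rows make up. A row lasts 1/8 s, in which the tool goes at most 62.5 mm and 10.7 degrees, less where a joint would pass 70% of its speed; a pose out of reach is approached as far as the arm can. A call with a gripper value outside its range is refused whole. The fingers move at their own pace and stop on an object; "newtons" is the grip in N (left out, the last holds). Time passes only in rows, so rows that repeat a pose let the fingers close. It gives the time, the measured TCP pose, the force and the opening at its end, in the units of the state.
- sensors.get_obs(): the state, without advancing time (a new reading comes with each control period).
- get_image(name): name is "scene" or "top"; returns a dict with "image" (480x640x3 uint8, red, green, blue), "K" (3x3 intrinsics, pixels), "R" (3x3) and "t" (3): a world point X has camera coordinates R X + t. Camera axes: x right, y down, z forward; pixel columns grow to the right and rows downward; lengths in m; the calibration is good to about 2 mm. A picture is of the moment at which its call begins. There is no depth.
- order.finish_job(): hands the job in, once; it reports no verdict.
The state is a dict: "t": time; "q": joint angles; "dq": joint speeds; "effort": joint torques, N m; "tool_pos": TCP position; "tool_rot": TCP orientation; "contact_force": force on the tool from outside, world axes, zero at the start; "wrist_torque": the same for the moment, N m; "opening": finger opening in m.
Only numpy, scipy, OpenCV 4.12 (cv2) and the standard library are available. Lean on these libraries where they do the work, as an engineer would, in place of code of your own. Each camera call takes 0.05 s, during which the arm holds its last target.

## Task

Put the square specimen block upright into the square well of the sectioning stand, right down onto the plunger, and let go of it. Then swing the stand's lift lever up by its black grip until the cam is at its highest lift, with the lever straight up, and finish still holding the lever there (its spring pulls it back), so that the block's face stays proud of the knife rails, ready for a section. Leave the other things on the table as they are.

Things in the scene. Friction and masses are not known exactly. Their poses are not given: they have to be found in the camera images.
- stand: Sectioning stand, fixed, 150 x 120 mm in plan, 113 mm high: grey base 12 mm thick, two cheeks, on them an aluminium block 84 x 84 mm with a square well in its middle, over it two steel knife rails along x. Origin at the centre of the underside, z up, x to the stand's back (away from the robot at yaw 0); the lever is on the -y side.
- well_mouth (a point): Centre of the well's mouth, in the aluminium block's top, 82 mm above the table. Well 28 x 28 mm, square to the stand, 20 mm deep to the resting plunger. The rails (100 mm long, tops at 113 mm) have inner faces 29 mm either side of it in the stand's y: fingers round the block have room only if they close along the stand's x.
- plunger: Square steel plunger that closes the bottom of the well and carries the block; its origin is the centre of its underside, its top is 14 mm above that. At rest its top is 62 mm above the table; the cam lifts it by 8 mm at most.
- lever_turn (a joint): Angle q of the lift lever, rad: 0 at rest on its pin (arm to the stand's front, 0.2 rad above level), growing as the grip swings up and back; stop at 2.0. Its cam lifts the plunger by 10 mm x (sin(q + 0.2) - sin 0.2): highest at q = 1.37, arm straight up; beyond that it sinks. A spring (3 N at the grip at rest, 4.5 N at the top) throws it back when let go.
- lift_lever: The stand's lift lever: shaft, eccentric disc, hub, an arm (round bar 10 mm thick) and at its end a revolving grip. Origin on its horizontal shaft, which runs along the stand's y, at x = 0, y = 0, z = 30 mm of the stand; the arm swings in the plane y = -66 mm.
- grip_center (a point): Centre of the lever's black grip, a cylinder 20 mm in diameter and 44 mm long that lies along the stand's y on the arm's outer side and turns freely on its pin, so fingers need not turn with the lever. In the stand's frame (m): x = -0.105 cos(q + 0.2), y = -0.096, z = 0.030 + 0.105 sin(q + 0.2).
- square_block: Specimen block, 70 g, 48 mm high: square grey mount 26 x 26 x 40 mm, foot bevelled 2.5 mm over the lowest 3 mm; on it a cream wax head tapering from 24 to 17 mm square, a stem's section in its face. Origin at the centre of its underside, z up, x and y square to its sides. Stands on the table. Seated, 20 mm of the grey mount stay clear above the well.
- round_block: A round specimen mount, 34 mm in diameter and 44 mm high with a round wax head: does not fit, to be left alone. Origin at the centre of its underside. It and the square block change places at random.
- petri_3: Petri dish, 64 mm across, 14 mm high, lying in front; leave alone.
- loupe: Folding loupe, 43 x 94 x 18 mm, lying at the front left; leave alone.
- brush: Flat brush, 187 x 18 x 8 mm, lying along the front edge of the table; leave alone.
- tweezers: Steel tweezers, 131 x 13 x 8 mm, lying behind the stand; leave alone.
- seed_vial: Capped vial of brown seed, 24 mm in diameter, 70 mm high, standing at the left of the stand; leave alone.
Mind the look-alikes: they are no part of the job. Leave any orange or turquoise look-alike of the square_block alone.

How it is judged:
On the way:
1. the square block stands in the well, right down on the resting plunger, and is let go (horizontal distance between square_block and well_mouth below 0.003 m and z of square_block in the frame of stand between 0.058 and 0.0645 m and angle between square_block's own z axis and vertical below 0.1 rad and value of joint lever_turn below 0.15 rad and contact force between the fingers and square_block below 0.1 N), for 0.2 s.
At the end, for the whole second after the job is handed in: The lever is held by the fingers within 10 degrees of straight up (joint 1.20 to 1.54); the square block stands in the well on the lifted plunger, within 3 mm of the well's axis and upright, its foot 68.5 to 72.5 mm above the table, and the robot does not touch it (value of joint lever_turn between 1.2 and 1.54 rad and contact force between the fingers and lift_lever above 0.5 N and horizontal distance between square_block and well_mouth below 0.003 m and z of square_block in the frame of stand between 0.0685 and 0.0725 m and angle between square_block's own z axis and vertical below 0.12 rad and contact force between plunger and square_block above 0.1 N and contact force between each of the arm, the fingers and square_block below 0.1 N); the arm keeps its last pose, push and grip.
It fails at once if the round block or one of the other things on the table is shifted by more than 30 mm (distance of any of round_block, petri_3, loupe, brush, tweezers, seed_vial from where it was at the start of the episode above 0.03 m).
It also fails if it takes over 54 s, if anything falls off the work surface, if the arm or the gripper's body presses on something with over 40 N, if the wrist force passes 120 N, or if a joint passes its speed limit or range.

## Working session

There is one attempt and no reset: what is moved stays moved. The work goes in short steps, Python scripts to look and compute and a tool call to move; the robot and the scene stay as the last step left them, time stands still between calls to the robot, and variables do not carry over. Pictures are saved under pics/ and viewed, and the job is handed in when it is done.

Besides the shell and the picture viewer there is one more tool, called in YAML: its name, and indented under it one key for each argument. move_arm: Moves the arm, as the interface text tells. Its arguments: {"type":"object","properties":{"increments":{"type":"array"},"newtons":{"type":"number"}},"required":["increments"]}

```bash
mkdir -p pics
python3 - <<'E'
from station import sensors,get_image,order,ctrl
import cv2
o=sensors.get_obs();print({k:o[k] for k in('t','tool_pos','tool_rot','opening','contact_force')},ctrl.nose_length)
for n in('scene','top'):
    d=get_image(n);cv2.imwrite(f'pics/{n}0.png',d['image'][:,:,::-1]);print(n,d['K'],d['R'],d['t'])
E
```

```text
{'t': 0.0, 'tool_pos': array([0.20449711, 0.58997201, 0.24705532]), 'tool_rot': array([-0.52178594, -3.09737869,  0.00311852]), 'opening': 0.08554746788696238, 'contact_force': array([-0.70766596,  0.37065913, -0.24594888])} 0.017
scene [[446.03601392   0.         316.41482552]
 [  0.         446.03601392 231.15152771]
 [  0.           0.           1.        ]] [[ 0.75756378 -0.65268865  0.00972869]
 [-0.36596077 -0.437011   -0.8216411 ]
 [ 0.54052737  0.61888522 -0.56992214]] [-0.47111682  0.24798315  0.77504437]
top [[477.76090962   0.         317.39721085]
 [  0.         477.76090962 237.61322623]
 [  0.           0.           1.        ]] [[-0.02048496 -0.99973928 -0.01008663]
 [-0.99834562  0.02099645 -0.05352738]
 [ 0.0537252   0.00897343 -0.99851544]] [-0.06382959  0.56295875  1.26741345]
```

View pics/scene0.png

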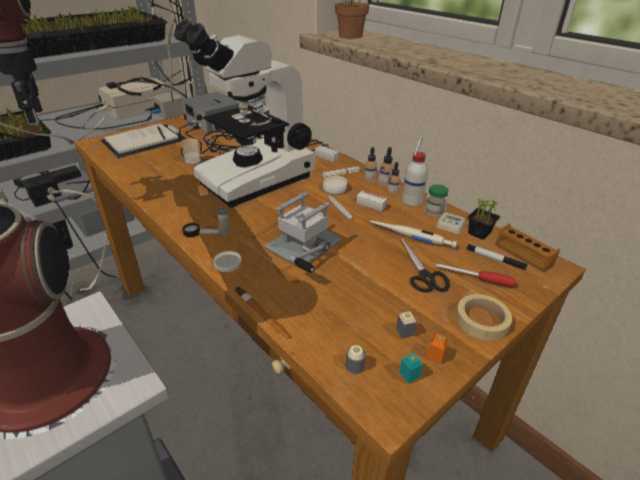

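View pics/top0.png

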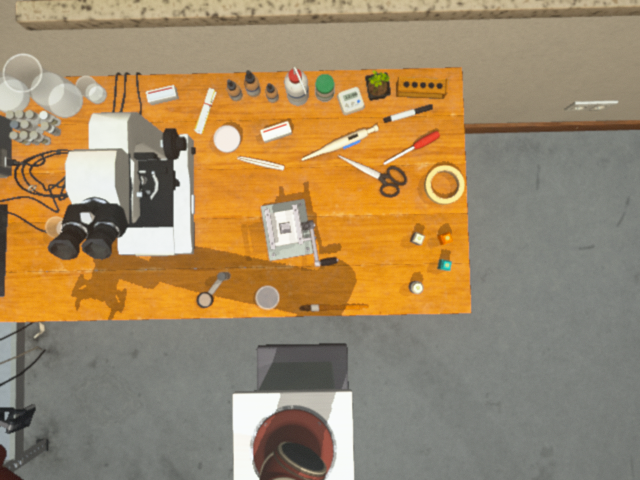

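Run:
```python
import cv2
import numpy as np
t=cv2.imread('pics/top0.png');s=cv2.imread('pics/scene0.png')
def crop(im,x,y,w,h,k):return cv2.resize(im[y:y+h,x:x+w],None,fx=k,fy=k,interpolation=cv2.INTER_CUBIC)
a=crop(t,400,220,60,80,7);b=crop(s,335,300,120,90,6)[:540]
b=cv2.resize(b,(0,0),fx=.5,fy=.5)
c=np.zeros((560,800,3),np.uint8);c[:560,:420]=a;c[:b.shape[0],425:425+min(375,b.shape[1])]=b[:,:375];cv2.imwrite('pics/c1.png',c)
cv2.imwrite('pics/c2.png',crop(t,255,190,90,80,7))
cv2.imwrite('pics/c3.png',crop(s,255,180,100,100,6))
```

```text
(no output)
```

View pics/c1.png

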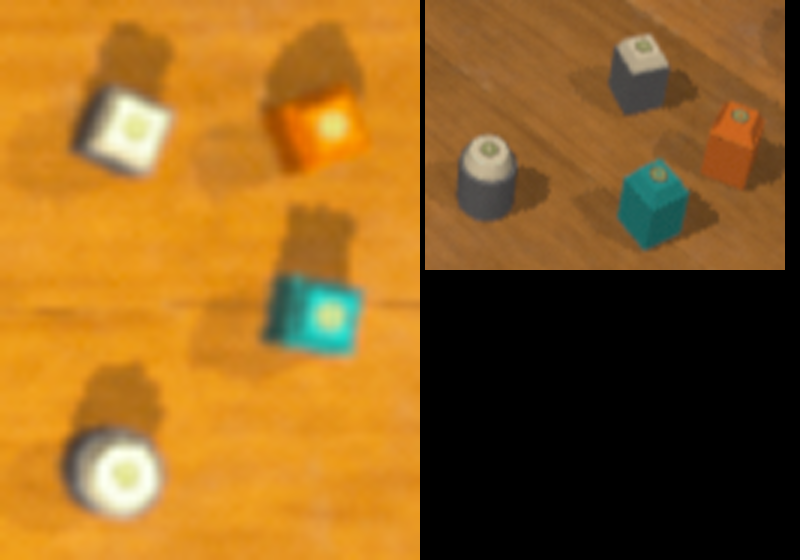

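View pics/c2.png

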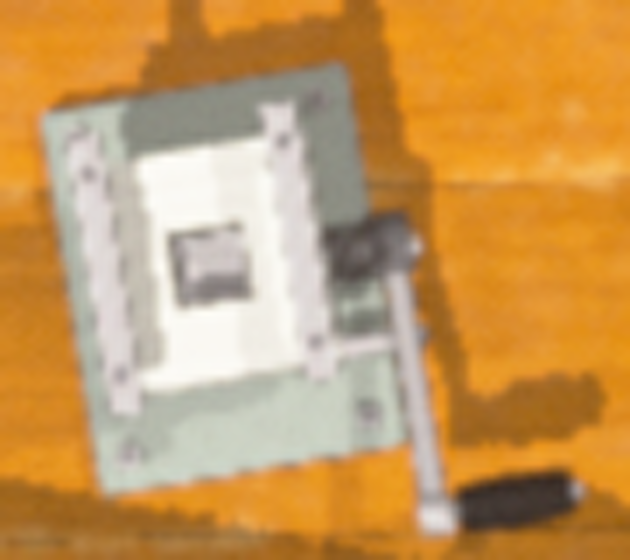

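View pics/c3.png

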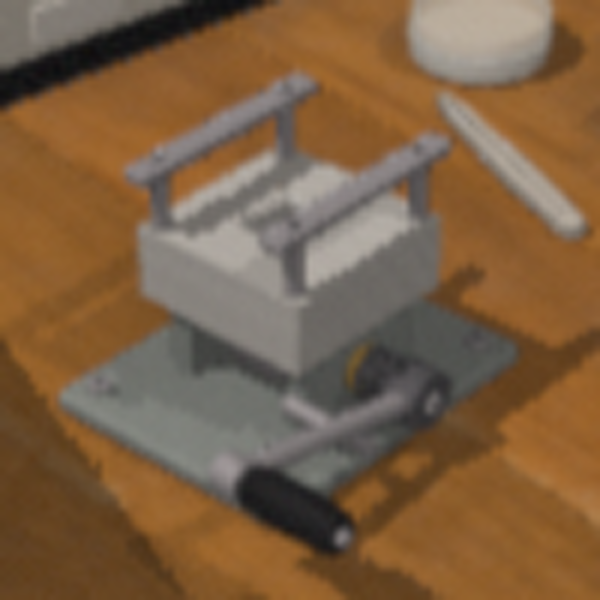

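The candidates in the top view are the grey and cream square block (417,238), the orange one (445,239), the turquoise one (445,265) and the round one (416,287). The grey mount with a square cream head at (417,238), scene (405,323), fits the description. The stand is at about (287,228). I'll zoom in for corner picks.

Run:
```python
import cv2
import numpy as np
t=cv2.imread('pics/top0.png');s=cv2.imread('pics/scene0.png')
def crop(im,x,y,w,h,k):return cv2.resize(im[y:y+h,x:x+w],None,fx=k,fy=k,interpolation=cv2.INTER_CUBIC)
c=np.hstack([crop(t,405,226,25,25,16),crop(s,392,306,25,35,16)[:,:400][:400],]) if 0 else None
a=crop(t,405,226,25,35,16);b=crop(s,393,307,25,35,16)
cv2.imwrite('pics/c4.png',np.hstack([a,b]))
```

```text
(no output)
```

View pics/c4.png

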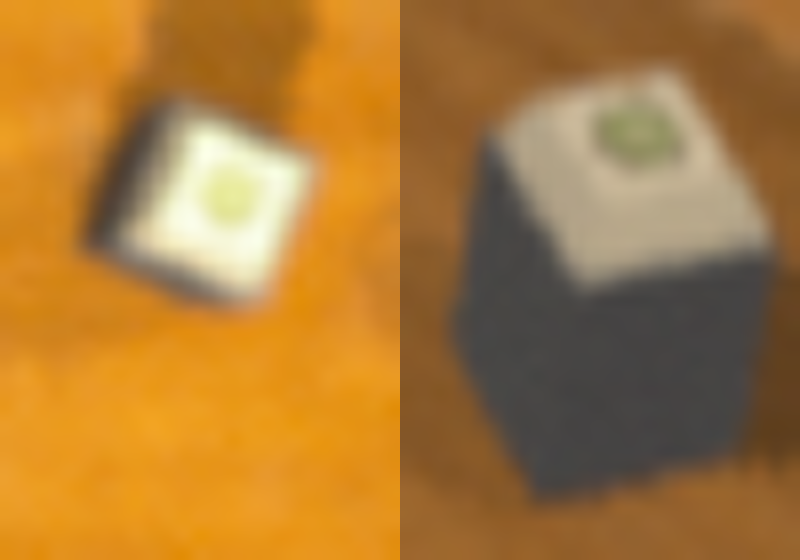

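```bash
cat > h.py <<'E'
import numpy as np
from scipy.optimize import least_squares
C={'scene':(np.array([[446.036,0,316.4148],[0,446.036,231.1515],[0,0,1]]),np.array([[ 0.75756378,-0.65268865,0.00972869],[-0.36596077,-0.437011,-0.8216411],[0.54052737,0.61888522,-0.56992214]]),np.array([-0.47111682,0.24798315,0.77504437])),
'top':(np.array([[477.7609,0,317.3972],[0,477.7609,237.6132],[0,0,1]]),np.array([[-0.02048496,-0.99973928,-0.01008663],[-0.99834562,0.02099645,-0.05352738],[0.0537252,0.00897343,-0.99851544]]),np.array([-0.06382959,0.56295875,1.26741345]))}
def proj(c,X):
    K,R,t=C[c];p=K@(R@X+t);return p[:2]/p[2]
def place(p,L):
    c,s=np.cos(p[2]),np.sin(p[2]);return np.array([p[0]+c*L[0]-s*L[1],p[1]+s*L[0]+c*L[1],L[2]])
def fit(pts,p0):
    f=lambda p:np.concatenate([proj(c,place(p,L))-uv for c,L,uv in pts])
    r=least_squares(f,p0,loss='soft_l1');print(r.x,np.degrees(r.x[2]));print(f(r.x).reshape(-1,2).round(2).tolist());return r.x
def px(x0,y0,k,cx,cy):return np.array([x0+(cx+.5)/k-.5,y0+(cy+.5)/k-.5])
E
cat > f.py <<'E'
from h import *
T=lambda x,y:px(255,190,7,x,y);S=lambda x,y:px(255,180,6,x,y)
a,b,h,w=.075,.06,.042,.014
tp=[('top',L,T(*u)) for L,u in [((a,b,.012),(45,112)),((a,-b,.012),(345,65)),((-a,b,.012),(105,492)),((-a,-b,.012),(410,440)),((w,w,.082),(168,233)),((w,-w,.082),(243,222)),((-w,-w,.082),(252,297)),((-w,w,.082),(180,305))]]
sp=[('scene',L,S(*u)) for L,u in [((-a,b,.012),(62,397)),((a,-b,.012),(518,350)),((-h,h,.082),(140,225)),((-h,-h,.082),(300,300)),((h,-h,.082),(440,222))]]
for q in (tp,sp,tp+sp):st=fit(q,[.55,0,.15])
T=lambda x,y:px(405,226,16,x,y);S=lambda x,y:px(393,307,16,x,y)
m=.013
tb=[('top',L,T(*u)) for L,u in [((0,0,.048),(232,195)),((m,-m,.04),(320,155)),((-m,-m,.04),(250,310))]]
sb=[('scene',L,S(*u)) for L,u in [((-m,m,.04),(85,135)),((-m,-m,.04),(180,290)),((m,-m,.04),(372,245)),((-m+.0025,-m+.0025,0),(140,500))]]
for q in (tb,sb,tb+sb):fit(q,[.55,-.3,-.2])
E
python3 f.py; python3 -c "
from scipy.spatial.transform import Rotation as R
print(R.from_rotvec([-0.52178594, -3.09737869,  0.00311852]).as_matrix().round(3))"
```

```text
[0.58611976 0.0064875  0.14348367] 8.221008871821033
[[-0.54, -0.06], [0.41, -0.62], [-0.36, 0.47], [0.15, 0.59], [-0.11, -0.13], [0.01, -0.36], [0.49, -0.26], [-0.08, 0.4]]
[0.58197106 0.00250746 0.14814023] 8.487810132402387
[[-1.13, -0.69], [0.92, -0.78], [-0.21, 0.59], [-0.12, 1.72], [0.48, -0.53]]
[0.58551817 0.00618138 0.14465702] 8.288236538458486
[[-0.45, 0.19], [0.49, -0.42], [-0.2, 0.71], [0.3, 0.78], [0.01, 0.11], [0.13, -0.13], [0.62, -0.03], [0.06, 0.64], [-0.82, -2.03], [0.97, -1.9], [0.06, -0.64], [-0.04, 0.42], [0.56, -1.66]]
[ 0.55384312 -0.33985143 -0.47012225] -26.936020646444664
[[-0.38, 0.02], [0.1, 0.37], [0.27, -0.4]]
[ 0.55015799 -0.34269988 -0.43467621] -24.90511207307236
[[-0.29, -0.23], [-0.37, -0.1], [0.44, -0.02], [0.23, 0.33]]
[ 0.55152483 -0.34141817 -0.40729512] -23.336291140317364
[[0.25, 0.89], [0.57, 0.83], [1.3, 0.31], [-0.43, -0.77], [-0.16, -0.74], [0.45, -0.93], [0.39, -0.34]]
[[-0.945  0.328 -0.001]
 [ 0.328  0.945 -0.002]
 [ 0.    -0.002 -1.   ]]
```

```bash
cat >> h.py <<'E'
def go(x,y,z,jaw):
    "increments (cm,deg) from measured pose to TCP target, jaw axis world deg"
    from station import sensors
    from scipy.spatial.transform import Rotation as Ro
    o=sensors.get_obs();M=Ro.from_rotvec(o['tool_rot']).as_matrix()
    d=M.T@(np.array([x,y,z])-o['tool_pos'])*100
    a=np.degrees(np.arctan2(M[1,1],M[0,1]));tw=(a-jaw+90)%180-90
    print('t',round(o['t'],2),'pos',o['tool_pos'].round(4),'jaw',round(a,2),'tilt',M[:,2].round(3),'F',o['contact_force'].round(1),'op',round(o['opening'],4),'q',o['q'].round(2))
    print('INC',d.round(2),'twist',round(tw,2),'or',round((a-jaw+180)%360-180,2))
E
python3 -c "
from h import *
go(.552,-.3413,.2,-25)"
```

```text
t 0.1 pos [0.2045 0.59   0.2472] jaw 70.87 tilt [-0.001 -0.002 -1.   ] F [-0.   0.8  0.2] op 0.0858 q [ 1.12  0.05  1.61  0.    1.48 -0.12]
INC [-63.34 -76.6    4.85] twist -84.13 or 95.87
```

move_arm:
  increments:
    - [-63.3,-76.6,0,0,8]
    - [-63.3,-76.6,0,0,8]
    - [-63.3,-76.6,0,0,8]
    - [-63.3,-76.6,0,0,8]
    - [-63.3,-76.6,0,0,8]

```text
t: 0.72
tool_pos: [0.314, 0.2957, 0.2478]
tool_rot: [0.521, 3.098, -0.001]
contact_force: [1.3, 0.2, 0.3]
opening: 0.0803
```

move_arm:
  increments:
    - [-43.4,-52.4,0,10,7]
    - [-43.4,-52.4,0,20,7]
    - [-43.4,-52.4,0,30,6]
    - [-43.4,-52.4,0,40,5]
    - [-43.4,-52.4,0,50,5]

```text
t: 1.35
tool_pos: [0.4235, 0.0029, 0.2481]
tool_rot: [1.79, 2.581, 0.001]
contact_force: [0.2, 1.2, -0.4]
opening: 0.0502
```

```bash
python3 -c "
from h import *
go(.552,-.3413,.15,-25)"
```

```text
t 1.35 pos [0.4235 0.0029 0.2481] jaw 20.52 tilt [ 0.001  0.    -1.   ] F [ 0.2  1.2 -0.4] op 0.0502 q [-0.17 -0.46  2.06  0.    1.55 -0.53]
INC [-36.74  -0.04   9.82] twist 45.52 or 45.52
```

move_arm:
  increments:
    - [-36.7,0,0,10,5]
    - [-36.7,0,0,20,5]
    - [-36.7,0,0,30,5]
    - [-36.7,0,0,40,5]
    - [-36.7,0,9,45.5,5]

```text
t: 1.98
tool_pos: [0.5324, -0.2787, 0.2133]
tool_rot: [2.642, 1.686, 0.005]
contact_force: [0.6, 0.3, 1.1]
opening: 0.0503
```

```bash
python3 -c "
from h import *
go(.552,-.3413,.12,-25)"
```

```text
t 1.98 pos [ 0.5324 -0.2787  0.2133] jaw -24.9 tilt [ 0.006 -0.004 -1.   ] F [0.6 0.3 1.1] op 0.0503 q [-0.61  0.02  1.71  0.    1.41 -0.17]
INC [-4.84  4.35  9.37] twist 0.1 or 0.1
```

move_arm:
  increments:
    - [-4.8,4.3,9.3,0,5]
    - [-4.8,4.3,9.3,0,5]
    - [-4.8,4.3,9.3,0,5]

```text
t: 2.35
tool_pos: [0.5464, -0.3358, 0.1111]
tool_rot: [-2.637, -1.689, 0.005]
contact_force: [-0.3, -0.5, -0.4]
opening: 0.0497
```

Run:
```python
from h import *
go(.552,-.3413,.042,-25)
from station import get_image
import cv2
t=get_image('top')['image'][:,:,::-1];s=get_image('scene')['image'][:,:,::-1]
def crop(im,x,y,w,h,k):return cv2.resize(im[y:y+h,x:x+w],None,fx=k,fy=k,interpolation=cv2.INTER_CUBIC)
cv2.imwrite('pics/c5.png',np.hstack([crop(t,380,200,80,100,5),crop(s,360,270,80,100,5)]))
```

```text
t 2.35 pos [ 0.5464 -0.3358  0.1111] jaw -24.74 tilt [-0.008  0.006 -1.   ] F [-0.3 -0.5 -0.4] op 0.0497 q [-0.67  0.21  1.67 -0.    1.26 -0.24]
INC [-0.28  0.81  6.9 ] twist 0.26 or 0.26
```

View pics/c5.png

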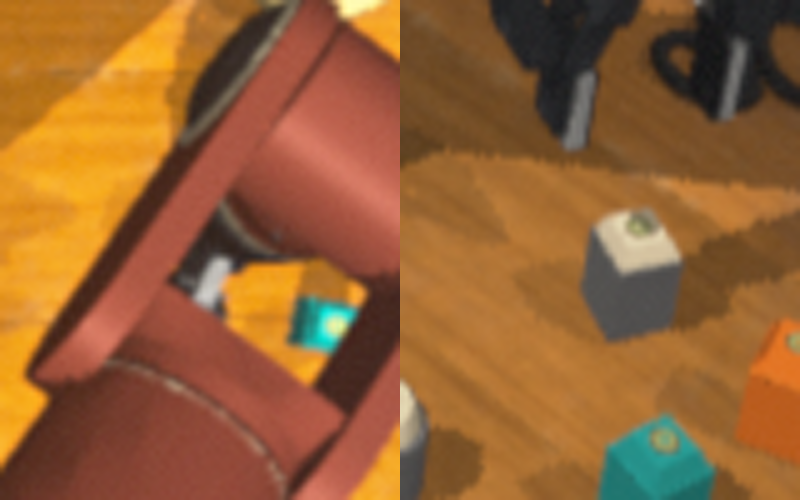

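Run:
```python
from h import *
P=np.array([.5464,-.3358,.1111])
x=np.array([.42,.906,0])
for dz in (.017,.012):
  print(proj('scene',P-.011*x-[0,0,dz]))
print(proj('scene',P+[.002,0,0]-.011*x-[0,0,.017])-proj('scene',P-.011*x-[0,0,.017]))
R,t=C['scene'][1:];print(-R.T@t)
```

```text
[408.88513112 299.98491478]
[409.24278489 297.9329799 ]
[ 0.71857945 -0.50024888]
[ 0.02872045 -0.67878474  0.65005144]
```

move_arm:
  increments:
    - [-0.3,0.8,4,0,5]
    - [-0.3,0.8,6.9,0,5]
    - [-0.3,0.8,6.9,0,5]

```text
t: 2.82
tool_pos: [0.5548, -0.341, 0.0481]
tool_rot: [-2.642, -1.697, 0.001]
contact_force: [-0.6, -0.9, 1.0]
opening: 0.0497
```

Run:
```python
from h import *
go(.552,-.3413,.042,-25)
from station import get_image
import cv2
s=get_image('scene')['image'][:,:,::-1]
def crop(im,x,y,w,h,k):return cv2.resize(im[y:y+h,x:x+w],None,fx=k,fy=k,interpolation=cv2.INTER_CUBIC)
cv2.imwrite('pics/c6.png',crop(s,360,270,80,80,7))
```

```text
t 2.83 pos [ 0.5548 -0.341   0.0481] jaw -24.56 tilt [-0.001  0.001 -1.   ] F [-0.6 -0.9  1. ] op 0.0497 q [-0.67  0.31  1.68  0.    1.16 -0.24]
INC [-0.14 -0.24  0.61] twist 0.44 or 0.44
```

View pics/c6.png

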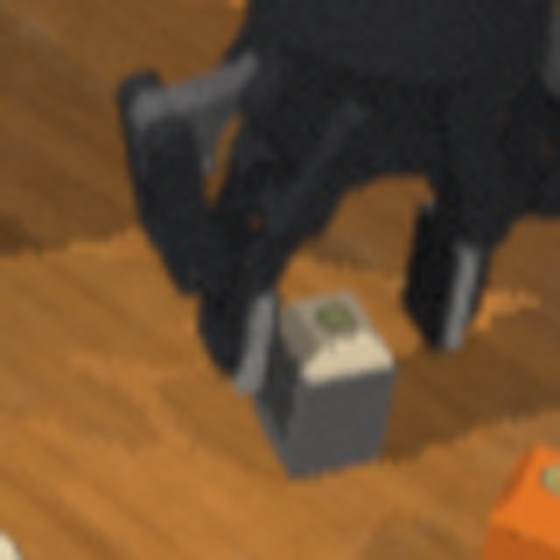

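move_arm:
  increments:
    - [0,0,0,0,5]
    - [0,0,0,0,5]

```text
t: 3.12
tool_pos: [0.5564, -0.3432, 0.0507]
tool_rot: [2.641, 1.695, 0.002]
contact_force: [-0.7, 0.4, -0.0]
opening: 0.05
```

```bash
python3 -c "
from h import *
go(.552,-.3413,.041,-25)"
```

```text
t 3.12 pos [ 0.5564 -0.3432  0.0507] jaw -24.61 tilt [ 0.003 -0.002 -1.   ] F [-0.7  0.4 -0. ] op 0.05 q [-0.67  0.3   1.68  0.    1.16 -0.24]
INC [-0.01 -0.49  0.97] twist 0.39 or 0.39
```

move_arm:
  increments:
    - [0,-0.5,0,0,5]
    - [0,-0.5,1.0,0,5]
    - [0,-0.5,1.0,0,5]

```text
t: 3.5
tool_pos: [0.5497, -0.3397, 0.0366]
tool_rot: [-2.642, -1.695, 0.001]
contact_force: [0.3, 0.2, 0.2]
opening: 0.0499
```

move_arm:
  increments:
    - [0,0,0,0,2]
    - [0,0,0,0,2]
    - [0,0,0,0,2]
    - [0,0,0,0,2]
    - [0,0,0,0,2]
  newtons: 30

```text
t: 4.12
tool_pos: [0.5507, -0.3404, 0.0382]
tool_rot: [-2.644, -1.697, 0.0]
contact_force: [-0.1, -0.3, -0.1]
opening: 0.0256
```

Run:
```python
from h import *
go(.552,-.3413,.15,-25)
from station import get_image
import cv2
s=get_image('scene')['image'][:,:,::-1]
def crop(im,x,y,w,h,k):return cv2.resize(im[y:y+h,x:x+w],None,fx=k,fy=k,interpolation=cv2.INTER_CUBIC)
cv2.imwrite('pics/c7.png',crop(s,360,270,80,80,7))
```

```text
t 4.12 pos [ 0.5507 -0.3404  0.0382] jaw -24.62 tilt [-0.  0. -1.] F [-0.1 -0.3 -0.1] op 0.0256 q [-0.67  0.31  1.69 -0.    1.14 -0.24]
INC [ -0.03   0.16 -11.18] twist 0.38 or 0.38
```

View pics/c7.png

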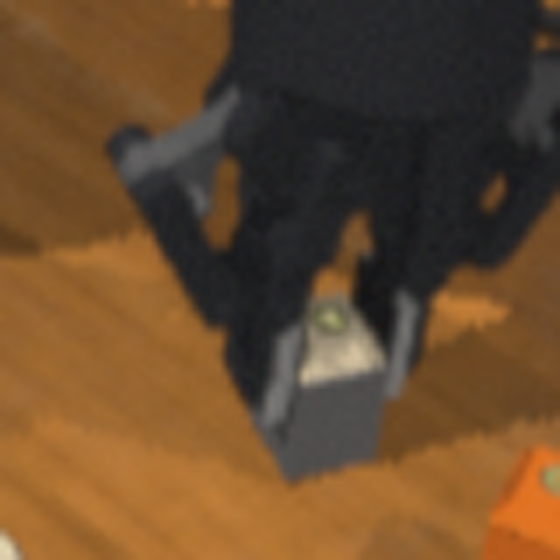

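move_arm:
  increments:
    - [0,0,0,0,3.6]
    - [0,0,0,0,3.6]
    - [0,0,-0.4,0,3.6]
    - [0,0,-0.4,0,3.6]

```text
t: 4.68
tool_pos: [0.5511, -0.3407, 0.0429]
tool_rot: [2.643, 1.696, 0.001]
contact_force: [-0.7, -0.0, -0.4]
opening: 0.0361
```

move_arm:
  increments:
    - [0,0,0,0,2]
    - [0,0,0,0,2]
    - [0,0,0,0,2]
    - [0,0,0,0,2]
  newtons: 40

```text
t: 5.18
tool_pos: [0.5511, -0.3407, 0.0427]
tool_rot: [2.643, 1.696, 0.001]
contact_force: [0.7, -0.5, 3.6]
opening: 0.025
```

move_arm:
  increments:
    - [0,0,-3,0,2]
    - [0,0,-8,0,2]
    - [0,0,-14,-10,2]
    - [0,0,-14,-20,2]
    - [0,0,-14,-30,2]

```text
t: 5.8
tool_pos: [0.5506, -0.3404, 0.1826]
tool_rot: [2.108, 2.329, -0.0]
contact_force: [0.4, 0.2, -1.2]
opening: 0.0253
```

Run:
```python
from h import *
go(.5832,.005,.18,8.3)
```

```text
t 5.8 pos [ 0.5506 -0.3404  0.1826] jaw 5.7 tilt [ 0. -0. -1.] F [ 0.4  0.2 -1.2] op 0.0253 q [-0.67  0.15  1.62 -0.    1.37 -0.77]
INC [34.04  6.68  0.26] twist -2.6 or -2.6
```

move_arm:
  increments:
    - [34,6.7,0,-2.7,2]
    - [34,6.7,0,-2.7,2]
    - [34,6.7,0,-2.7,2]
    - [34,6.7,0,-2.7,2]
    - [34,6.7,0,-2.7,2]

```text
t: 6.42
tool_pos: [0.5813, -0.0274, 0.1812]
tool_rot: [-2.059, -2.371, 0.001]
contact_force: [0.3, -0.2, -0.3]
opening: 0.0247
```

Run:
```python
from h import *
go(.5832,.005,.18,8.3)
```

```text
t 6.42 pos [ 0.5813 -0.0274  0.1812] jaw 8.06 tilt [-0.002  0.    -1.   ] F [ 0.3 -0.2 -0.3] op 0.0247 q [-0.17  0.    1.78 -0.    1.36 -0.32]
INC [3.18 0.64 0.12] twist -0.24 or -0.24
```

move_arm:
  increments:
    - [3.2,0.6,0,-0.2,2]
    - [3.2,0.6,0,-0.2,2]
    - [3.2,0.6,0,-0.2,2]

```text
t: 6.8
tool_pos: [0.5831, 0.0025, 0.1815]
tool_rot: [-2.055, -2.375, 0.002]
contact_force: [-0.7, 0.4, -0.5]
opening: 0.025
```

Run:
```python
from h import *
go(.5832,.005,.13,8.3)
from station import get_image
import cv2
t=get_image('top')['image'][:,:,::-1];s=get_image('scene')['image'][:,:,::-1]
def crop(im,x,y,w,h,k):return cv2.resize(im[y:y+h,x:x+w],None,fx=k,fy=k,interpolation=cv2.INTER_CUBIC)
cv2.imwrite('pics/c8.png',np.hstack([crop(s,255,160,100,100,6)]))
```

```text
t 6.8 pos [0.5831 0.0025 0.1815] jaw 8.27 tilt [-0.001 -0.    -1.   ] F [-0.7  0.4 -0.5] op 0.025 q [-0.12  0.    1.78 -0.    1.36 -0.27]
INC [0.24 0.05 5.15] twist -0.03 or -0.03
```

View pics/c8.png

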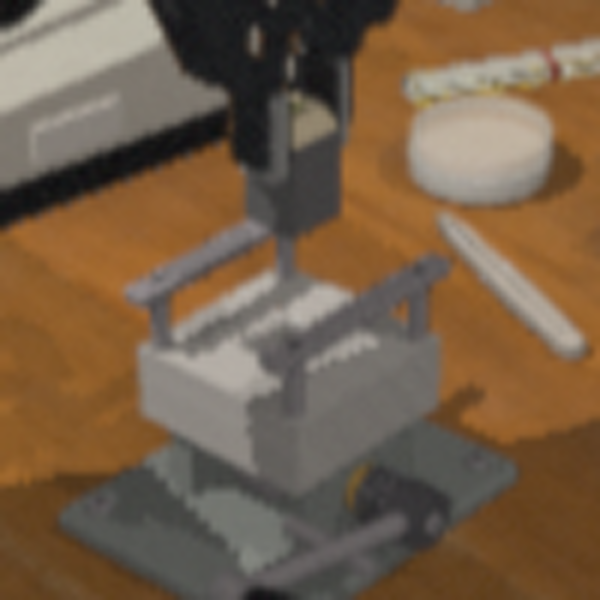

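```bash
python3 - <<'E'
from station import get_image
import cv2
s=get_image('scene')['image'][:,:,::-1]
def crop(im,x,y,w,h,k):return cv2.resize(im[y:y+h,x:x+w],None,fx=k,fy=k,interpolation=cv2.INTER_CUBIC)
cv2.imwrite('pics/c9.png',crop(s,288,168,32,35,16))
E
python3 -c "
from h import *
go(.5832,.005,.13,8.3)"
```

```text
t 6.95 pos [0.5835 0.0018 0.1819] jaw 8.17 tilt [-0. -0. -1.] F [ 0.5 -0.1  0.2] op 0.0248 q [-0.12  0.    1.77 -0.    1.36 -0.27]
INC [0.32 0.02 5.19] twist -0.13 or -0.13
```

View pics/c9.png

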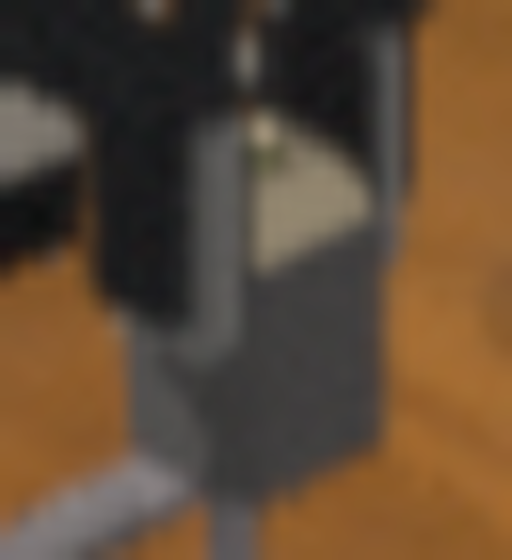

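Run:
```python
from h import *
S=lambda x,y:px(288,168,16,x,y)
m=.013;z=.139
th=np.radians(8.2)
E=[((-m,m,z+.012),(130,None)),((-m,-m,z+.012),(203,None)),((m,-m,z+.02),(384,None)),((m,-m,z+.04),(None,228)),((m-.0025,-m+.0025,z),(None,448)),((-m+.0025,-m+.0025,z),(None,502))]
def f(p):
    r=[]
    for L,u in E:
        q=proj('scene',place((p[0],p[1],th),L));s=S(u[0] or 0,u[1] or 0)
        r+= [q[0]-s[0]] if u[0] else [q[1]-s[1]]
    return np.array(r)
for tz in (0,):
    r=least_squares(f,[.58,.0]);print(r.x,r.fun.round(2))
```

```text
[0.57951506 0.00156476] [-1.49  2.48 -1.02 -1.37  0.57  0.72]
```

Run:
```python
from h import *
S=lambda x,y:px(288,168,16,x,y)
m=.013;z=.139
th=np.radians(8.2)
E=[((-m,m,z+.012),(128,None)),((-m,-m,z+.012),(243,None)),((m,-m,z+.02),(384,None)),((m,-m,z+.04),(None,228)),((m-.0025,-m+.0025,z),(None,448)),((-m+.0025,-m+.0025,z),(None,502))]
def f(p,k):
    r=[]
    for L,u in E:
        q=proj('scene',place((p[0],p[1],th),L));s=S(u[0] or 0,u[1] or 0)
        r+= [q[0]-s[0]] if u[0] else [q[1]-s[1]]
    return np.array(r)
for k in (0,):
    r=least_squares(f,[.58,.0],args=(k,));print(r.x,r.fun.round(2))
# per-corner from silhouette of the same features of the block on the stand: front bottom
for p in [(.5835,.0018,th),(.5822,.0027,th)]:
    print([((proj('scene',place(p,L))-[288,168]+.5)*16-.5).round() for L,_ in E])
```

```text
[5.80881047e-01 4.16220975e-04] [-0.57  0.79 -0.22 -1.36  0.57  0.72]
[array([127., 380.]), array([264., 442.]), array([388., 323.]), array([389., 197.]), array([363., 447.]), array([263., 503.])]
[array([116., 380.]), array([252., 442.]), array([377., 324.]), array([378., 197.]), array([352., 448.]), array([252., 504.])]
```

move_arm:
  increments:
    - [0.28,0.07,2,0,2]
    - [0.28,0.07,4.5,0,2]
    - [0.28,0.07,4.5,0,2]

```text
t: 7.32
tool_pos: [0.5814, 0.0058, 0.1331]
tool_rot: [-2.052, -2.371, 0.006]
contact_force: [0.1, -0.0, -0.3]
opening: 0.025
```

Run:
```python
from h import *
go(.5838,.0045,.105,8.3)
from station import get_image
import cv2
s=get_image('scene')['image'][:,:,::-1]
t=get_image('top')['image'][:,:,::-1]
def crop(im,x,y,w,h,k):return cv2.resize(im[y:y+h,x:x+w],None,fx=k,fy=k,interpolation=cv2.INTER_CUBIC)
cv2.imwrite('pics/c10.png',np.hstack([crop(s,275,170,60,60,6),crop(t,255,190,60,60,6)]))
```

```text
t 7.33 pos [0.5814 0.0058 0.1331] jaw 8.23 tilt [-0.007  0.001 -1.   ] F [ 0.1 -0.  -0.3] op 0.025 q [-0.12  0.05  1.81  0.    1.28 -0.26]
INC [-0.17  0.24  2.81] twist -0.07 or -0.07
```

View pics/c10.png

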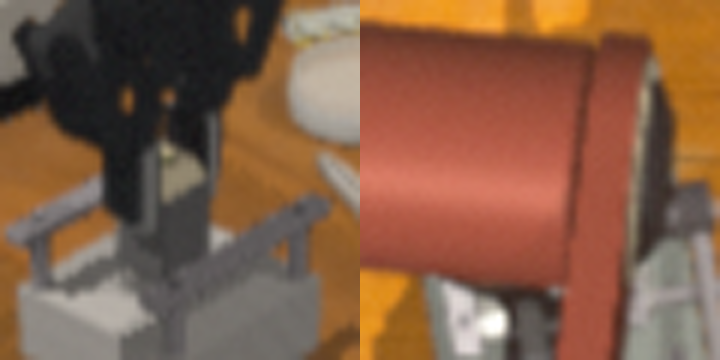

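move_arm:
  increments:
    - [0,0,0,0,2]
    - [0,0,0,0,2]

```text
t: 7.68
tool_pos: [0.5845, 0.0058, 0.1383]
tool_rot: [2.054, 2.375, 0.002]
contact_force: [0.6, 0.5, -0.2]
opening: 0.0249
```

Run:
```python
from h import *
go(.5838,.0045,.105,8.3)
```

```text
t 7.67 pos [0.5845 0.0058 0.1383] jaw 8.27 tilt [ 0.002 -0.    -1.   ] F [ 0.6  0.5 -0.2] op 0.0249 q [-0.12  0.05  1.81 -0.    1.28 -0.26]
INC [-0.11 -0.1   3.33] twist -0.03 or -0.03
```

move_arm:
  increments:
    - [-0.1,-0.1,0.7,0,2]
    - [-0.1,-0.1,1.3,0,2]
    - [-0.1,-0.1,1.6,0,2]
    - [-0.1,-0.1,1.6,0,2]

```text
t: 8.18
tool_pos: [0.5835, 0.005, 0.1211]
tool_rot: [2.055, 2.376, 0.002]
contact_force: [2.7, 1.4, -0.7]
opening: 0.0249
```

move_arm:
  increments:
    - [0.05,0.1,0.2,0,2]
    - [0.05,0.1,0.4,0,2]
    - [0.05,0.1,0.4,0,2]

```text
t: 8.55
tool_pos: [0.5836, 0.0053, 0.1167]
tool_rot: [-2.055, -2.375, 0.001]
contact_force: [-0.4, -0.5, -0.9]
opening: 0.025
```

move_arm:
  increments:
    - [0,0,0.4,0,2]
    - [0,0,0.8,0,2]
    - [0,0,1.0,0,2]
    - [0,0,1.0,0,2]

```text
t: 9.05
tool_pos: [0.5837, 0.0054, 0.1068]
tool_rot: [-2.055, -2.376, 0.001]
contact_force: [0.4, 0.5, -0.5]
opening: 0.0254
```

move_arm:
  increments:
    - [0,0,0.1,0,2]
    - [0,0,0.2,0,2]
    - [0,0,0.2,0,2]

```text
t: 9.43
tool_pos: [0.5839, 0.0054, 0.1051]
tool_rot: [-2.055, -2.376, 0.0]
contact_force: [0.1, -0.1, 0.1]
opening: 0.0248
```

move_arm:
  increments:
    - [0,0,0.1,0,2]
    - [0,0,0.1,0,2]
    - [0,0,0.1,0,2]

```text
t: 9.8
tool_pos: [0.5841, 0.0054, 0.1047]
tool_rot: [2.055, 2.376, 0.0]
contact_force: [-1.5, 0.2, 3.9]
opening: 0.025
```

Contact at the expected height, so the block is seated. I'll release it and lift.

move_arm:
  increments:
    - [0,0,0,0,3.8]
    - [0,0,0,0,3.8]
    - [0,0,0,0,3.8]
    - [0,0,0,0,3.8]

```text
t: 10.3
tool_pos: [0.5839, 0.0054, 0.1041]
tool_rot: [-2.055, -2.376, 0.0]
contact_force: [0.2, 0.1, -0.5]
opening: 0.0378
```

move_arm:
  increments:
    - [0,0,-2,0,3.8]
    - [0,0,-6,0,3.8]
    - [0,0,-9,0,5]
    - [-5,-5,-9,0,5]
    - [-9,-10,-9,0,5]

```text
t: 10.92
tool_pos: [0.5046, -0.092, 0.1969]
tool_rot: [2.051, 2.375, 0.002]
contact_force: [0.8, -1.1, 0.1]
opening: 0.0501
```

Run:
```python
from h import *
p=place((.5841,.0054,np.radians(8.3)),(-.103,-.098,0));print(p)
go(p[0],p[1],.12,8.3)
from station import get_image
import cv2
s=get_image('scene')['image'][:,:,::-1]
t=get_image('top')['image'][:,:,::-1]
def crop(im,x,y,w,h,k):return cv2.resize(im[y:y+h,x:x+w],None,fx=k,fy=k,interpolation=cv2.INTER_CUBIC)
cv2.imwrite('pics/c11.png',np.hstack([crop(s,255,170,100,100,4),crop(t,245,180,100,100,4)]))
```

```text
[ 0.49632575 -0.10644222  0.        ]
t 10.93 pos [ 0.5046 -0.092   0.1969] jaw 8.38 tilt [ 0.004 -0.002 -1.   ] F [ 0.8 -1.1  0.1] op 0.0501 q [-0.33 -0.18  1.93 -0.    1.4  -0.47]
INC [-1.29 -1.06  7.69] twist 0.08 or 0.08
```

View pics/c11.png

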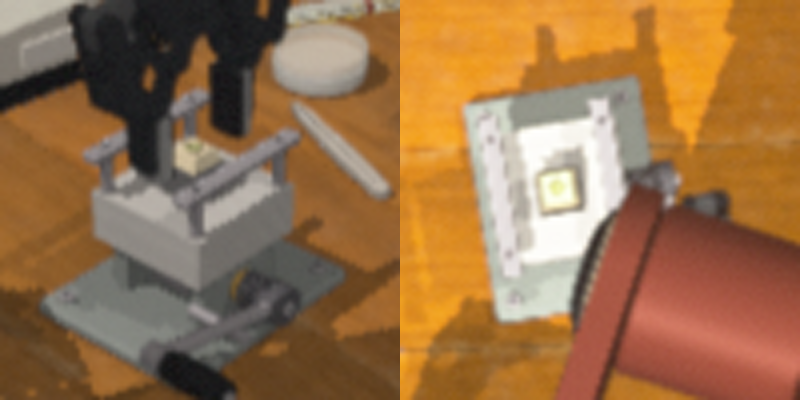

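move_arm:
  increments:
    - [-1.3,-1.1,2,0,5]
    - [-1.3,-1.1,7.7,0,5]
    - [-1.3,-1.1,7.7,0,5]
    - [-1.3,-1.1,7.7,0,5]

```text
t: 11.52
tool_pos: [0.4961, -0.1053, 0.1181]
tool_rot: [2.054, 2.376, 0.0]
contact_force: [1.0, -0.7, 0.6]
opening: 0.0501
```

Run:
```python
from h import *
go(.4963,-.1064,.052,8.3)
from station import get_image
import cv2
s=get_image('scene')['image'][:,:,::-1]
t=get_image('top')['image'][:,:,::-1]
def crop(im,x,y,w,h,k):return cv2.resize(im[y:y+h,x:x+w],None,fx=k,fy=k,interpolation=cv2.INTER_CUBIC)
cv2.imwrite('pics/c12.png',np.hstack([crop(s,255,200,80,80,5),crop(t,275,210,80,80,5)]))
```

```text
t 11.53 pos [ 0.4961 -0.1053  0.1181] jaw 8.33 tilt [ 0.001 -0.    -1.   ] F [ 1.  -0.7  0.6] op 0.0501 q [-0.36 -0.11  2.   -0.    1.25 -0.5 ]
INC [-0.11 -0.    6.61] twist 0.03 or 0.03
```

View pics/c12.png

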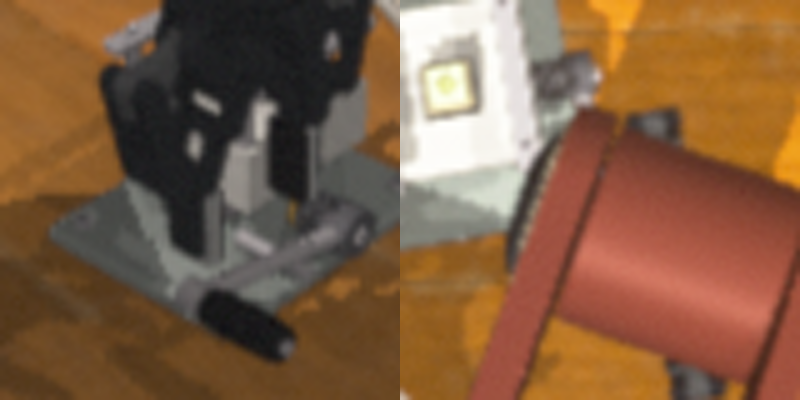

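move_arm:
  increments:
    - [-0.1,0,3,0,5]
    - [-0.1,0,5,0,5]
    - [-0.1,0,6.6,0,5]
    - [-0.1,0,6.6,0,5]

```text
t: 12.12
tool_pos: [0.4955, -0.1062, 0.051]
tool_rot: [-2.054, -2.376, 0.0]
contact_force: [-0.2, 0.3, -0.9]
opening: 0.0503
```

Run:
```python
from h import *
go(.4963,-.1064,.052,8.3)
from station import get_image
import cv2
s=get_image('scene')['image'][:,:,::-1]
def crop(im,x,y,w,h,k):return cv2.resize(im[y:y+h,x:x+w],None,fx=k,fy=k,interpolation=cv2.INTER_CUBIC)
cv2.imwrite('pics/c13.png',np.hstack([crop(s,265,210,80,80,7)]))
```

```text
t 12.12 pos [ 0.4955 -0.1062  0.051 ] jaw 8.29 tilt [-0.001  0.    -1.   ] F [-0.2  0.3 -0.9] op 0.0503 q [-0.36 -0.02  2.03  0.    1.12 -0.5 ]
INC [-0.03  0.08 -0.1 ] twist -0.01 or -0.01
```

View pics/c13.png

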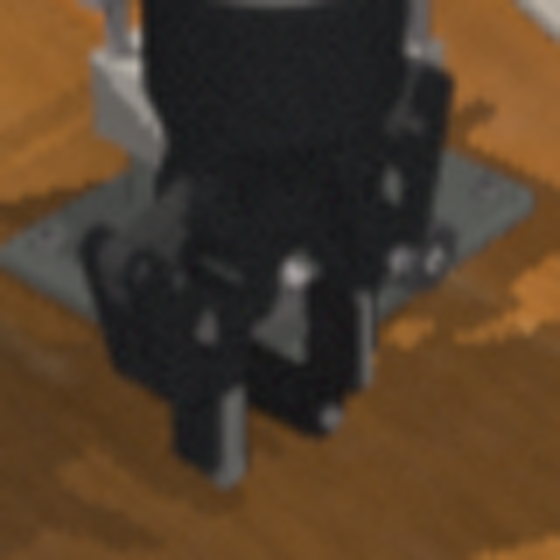

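move_arm:
  increments:
    - [0,0,0,0,1]
    - [0,0,0,0,1]
    - [0,0,0,0,1]
    - [0,0,0,0,1]
    - [0,0,0,0,1]
  newtons: 60

```text
t: 12.8
tool_pos: [0.4969, -0.1065, 0.0523]
tool_rot: [2.054, 2.374, 0.003]
contact_force: [4.6, 2.2, 4.5]
opening: 0.0179
```

Run:
```python
from h import *
go(.4963,-.1064,.052,8.3)
for q in np.arange(0,1.38,.137):
    a=q+.2;print(round(q,2),'dy',round(10.5*(np.cos(.2)-np.cos(a)),2),'dz',round(-10.5*(np.sin(a)-np.sin(.2)),2))
```

```text
t 12.8 pos [ 0.4969 -0.1065  0.0523] jaw 8.27 tilt [ 0.003 -0.    -1.   ] F [4.6 2.2 4.5] op 0.0179 q [-0.36 -0.02  2.03  0.    1.12 -0.5 ]
INC [ 0.02 -0.06  0.03] twist -0.03 or -0.03
0.0 dy 0.0 dz -0.0
0.14 dy 0.38 dz -1.39
0.27 dy 0.95 dz -2.71
0.41 dy 1.69 dz -3.94
0.55 dy 2.59 dz -5.06
0.68 dy 3.64 dz -6.04
0.82 dy 4.81 dz -6.87
0.96 dy 6.09 dz -7.54
1.1 dy 7.44 dz -8.02
1.23 dy 8.85 dz -8.31
1.37 dy 10.28 dz -8.41
```

move_arm:
  increments:
    - [0,0.15,-0.7,0,1]
    - [0,0.38,-1.4,0,1]
    - [0,0.65,-2.05,0,1]
    - [0,0.95,-2.7,0,1]
    - [0,0.95,-2.7,0,1]

```text
t: 13.42
tool_pos: [0.5047, -0.1051, 0.0771]
tool_rot: [2.055, 2.376, -0.001]
contact_force: [6.1, -0.7, -6.2]
opening: 0.0184
```

```bash
cat > l.py <<'E'
from h import *
from station import sensors
go(.4963,-.1064,.052,8.3)
p=sensors.get_obs()['tool_pos'];th=np.radians(8.3);d=p[:2]-[.5841,.0054]
xs=d@[np.cos(th),np.sin(th)];ys=d@[-np.sin(th),np.cos(th)];z=p[2]
q=np.arctan2(z-.0305,-xs)-.2;r=np.hypot(z-.0305,xs)
print('stand xs,ys',xs.round(4),ys.round(4),'q',q,'r',r)
for qq in np.append(np.arange(q+.1,1.36,.1),1.37):
    a=qq+.2;print(round(qq,2),'dy',round(100*(-.105*np.cos(a)-xs),2),'dz',round(-100*(.0305+.105*np.sin(a)-z),2))
E
python3 l.py
```

```text
t 13.43 pos [ 0.5047 -0.1051  0.0771] jaw 8.28 tilt [-0. -0. -1.] F [ 6.1 -0.7 -6.2] op 0.0184 q [-0.35 -0.04  2.   -0.    1.17 -0.49]
INC [-0.01 -0.85  2.51] twist -0.02 or -0.02
stand xs,ys -0.0946 -0.0979 q 0.2576834067098632 r 0.10540283276836392
0.36 dy 0.55 dz -0.9
0.46 dy 1.15 dz -1.76
0.56 dy 1.83 dz -2.56
0.66 dy 2.59 dz -3.28
0.76 dy 3.41 dz -3.93
0.86 dy 4.3 dz -4.49
0.96 dy 5.24 dz -4.96
1.06 dy 6.22 dz -5.33
1.16 dy 7.23 dz -5.61
1.26 dy 8.27 dz -5.78
1.36 dy 9.32 dz -5.84
1.37 dy 9.45 dz -5.84
```

Following the arc. Force is low.

move_arm:
  increments:
    - [0,0.55,-0.9,0,1]
    - [0,1.15,-1.75,0,1]
    - [0,1.8,-2.55,0,1]
    - [0,2.6,-3.3,0,1]
    - [0,2.6,-3.3,0,1]

```text
t: 14.05
tool_pos: [0.5313, -0.1013, 0.1119]
tool_rot: [2.055, 2.376, -0.0]
contact_force: [-0.6, -3.6, -2.6]
opening: 0.018
```

```bash
python3 l.py
```

```text
t 14.05 pos [ 0.5313 -0.1013  0.1119] jaw 8.3 tilt [ 0. -0. -1.] F [-0.6 -3.6 -2.6] op 0.018 q [-0.33 -0.02  1.93 -0.    1.24 -0.47]
INC [ 0.   -3.54  5.99] twist 0.0 or 0.0
stand xs,ys -0.0677 -0.098 q 0.6771501402161928 r 0.1058381596067313
0.78 dy 0.89 dz -0.57
0.88 dy 1.79 dz -1.11
0.98 dy 2.74 dz -1.56
1.08 dy 3.73 dz -1.91
1.18 dy 4.75 dz -2.17
1.28 dy 5.78 dz -2.32
1.37 dy 6.76 dz -2.36
```

move_arm:
  increments:
    - [0,0.9,-0.6,0,1]
    - [0,1.8,-1.1,0,1]
    - [0,2.75,-1.55,0,1]
    - [0,3.7,-1.9,0,1]
    - [0,3.7,-1.9,0,1]

```text
t: 14.68
tool_pos: [0.5677, -0.0963, 0.1318]
tool_rot: [2.054, 2.376, -0.001]
contact_force: [-4.7, -4.1, 6.8]
opening: 0.018
```

```bash
python3 l.py
```

```text
t 14.68 pos [ 0.5677 -0.0963  0.1318] jaw 8.3 tilt [-0.    -0.001 -1.   ] F [-4.7 -4.1  6.8] op 0.018 q [-0.3   0.04  1.83 -0.    1.27 -0.44]
INC [ 0.04 -7.21  7.99] twist 0.0 or 0.0
stand xs,ys -0.0309 -0.0982 q 1.075180281287445 r 0.10593047211809158
1.18 dy 1.05 dz -0.17
1.28 dy 2.08 dz -0.32
1.37 dy 3.08 dz -0.37
```

move_arm:
  increments:
    - [0,1.0,-0.25,0,1]
    - [0,2.05,-0.4,0,1]
    - [0,3.1,-0.45,0,1]
    - [0,3.1,-0.45,0,1]
    - [0,3.1,-0.45,0,1]

```text
t: 15.3
tool_pos: [0.5986, -0.0917, 0.1368]
tool_rot: [2.054, 2.375, 0.001]
contact_force: [-3.5, -2.2, 6.5]
opening: 0.018
```

```bash
python3 l.py
python3 - <<'E'
from h import *
from station import get_image
import cv2
s=get_image('scene')['image'][:,:,::-1]
t=get_image('top')['image'][:,:,::-1]
def crop(im,x,y,w,h,k):return cv2.resize(im[y:y+h,x:x+w],None,fx=k,fy=k,interpolation=cv2.INTER_CUBIC)
cv2.imwrite('pics/c14.png',np.hstack([crop(s,255,170,80,100,5),crop(t,255,180,80,100,5)]))
cv2.imwrite('pics/t14.png',t)
cv2.imwrite('pics/s14.png',s)
E
```

```text
t 15.3 pos [ 0.5986 -0.0917  0.1368] jaw 8.28 tilt [ 0.002 -0.001 -1.   ] F [-3.5 -2.2  6.5] op 0.018 q [-0.27  0.1   1.76 -0.    1.28 -0.42]
INC [  0.03 -10.35   8.46] twist -0.02 or -0.02
stand xs,ys 0.0004 -0.0982 q 1.3742006255635975 r 0.10625492089040336
1.37 dy -0.04 dz 0.13
```

View pics/c14.png

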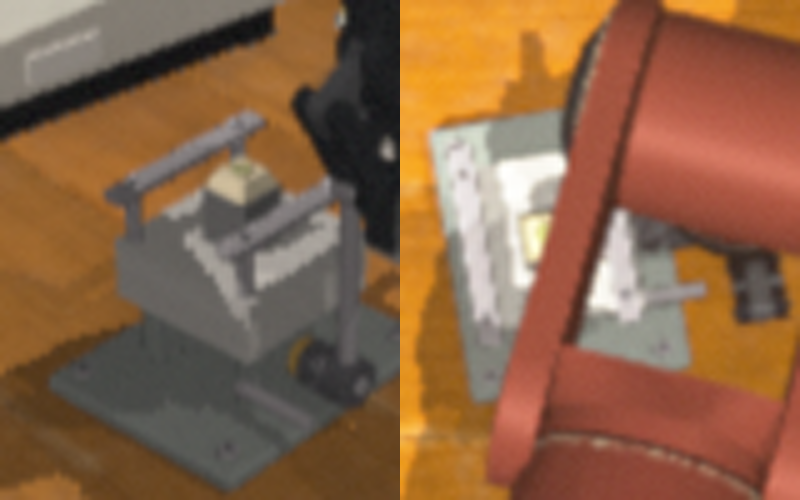

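View pics/s14.png

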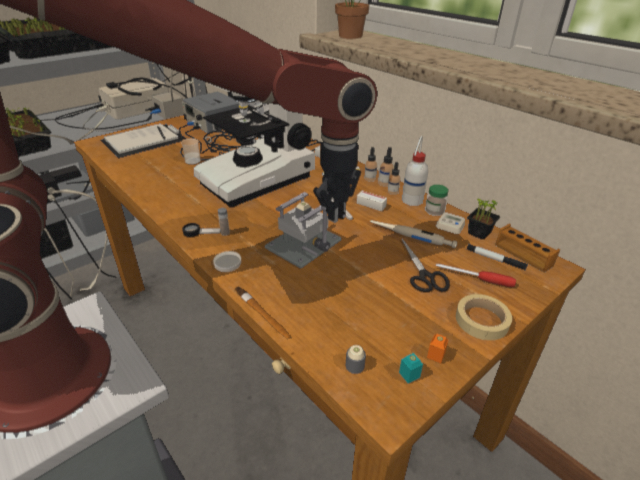

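move_arm:
  increments:
    - [0,0,0,0,1]
    - [0,0,0,0,1]
    - [0,0,0,0,1]
    - [0,0,0,0,1]

```text
t: 15.9
tool_pos: [0.5985, -0.0917, 0.1368]
tool_rot: [2.054, 2.375, 0.001]
contact_force: [-3.3, -1.8, 6.9]
opening: 0.0182
```

```bash
python3 l.py
python3 - <<'E'
from h import *
import cv2
s=cv2.imread('pics/s14.png')
p=(.5820,.0025,.1465)
c=cv2.resize(s[180:250,265:345],None,fx=7,fy=7,interpolation=cv2.INTER_CUBIC)
for z,col in((.118,(0,0,255)),(.110,(255,0,0))):
    for L in [(0,0,z),(.0085,.0085,z),(-.0085,.0085,z),(-.0085,-.0085,z),(.0085,-.0085,z)]:
        u=(proj('scene',place(p,L))-[265,180]+.5)*7-.5
        cv2.circle(c,(int(u[0]),int(u[1])),3,col,-1)
for z in (.03,.135):
    u=(proj('scene',place(p,(0,-.066,z)))-[265,180]+.5)*7-.5;cv2.circle(c,(int(u[0]),int(u[1])),3,(0,255,0),-1)
cv2.imwrite('pics/c15.png',c)
E
```

```text
t 15.9 pos [ 0.5985 -0.0917  0.1368] jaw 8.28 tilt [ 0.002 -0.001 -1.   ] F [-3.3 -1.8  6.9] op 0.0182 q [-0.27  0.1   1.76 -0.    1.28 -0.42]
INC [  0.03 -10.34   8.46] twist -0.02 or -0.02
stand xs,ys 0.0002 -0.0982 q 1.372729613617595 r 0.10627361604049343
1.37 dy -0.03 dz 0.13
```

View pics/c15.png

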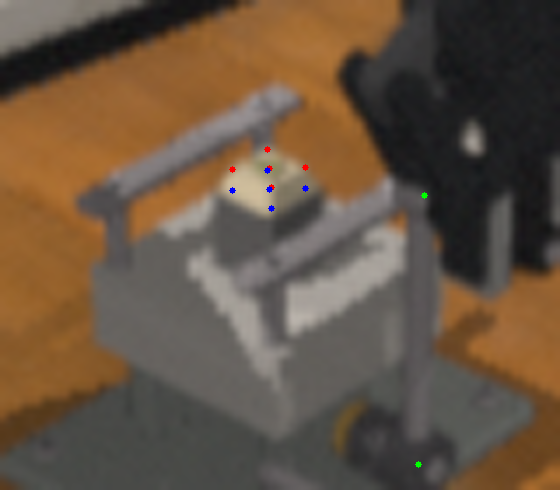

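The stem section sits at the lifted-height prediction and the lever lines up with the vertical prediction. I'll hand the job in.

```bash
python3 -c "
from station import order
print(order.finish_job())"
```

```text
the job is handed in; nothing more can be done
None
```

The square block is in the well on the lifted plunger, and the gripper is still holding the lever straight up. I handed the job in at about 16 s; it reported no verdict.

- **Block:** I took the grey block with the cream square head (not the orange, turquoise or round one) and lowered it until it touched down with the foot about 62 mm above the table. Then I let go. The picture afterwards showed it upright in the well.
- **Lever:** I took the black grip with 60 N and swung it up along its arc. From the tool position, the lever angle is 1.37 rad. It stayed there for the last 0.6 s of waiting, with about 8 N on the tool.
- **Last picture:** The block's face is where an 8 mm lift should put it, and the lever looks vertical. The gripper is clear of the block, and the round block and the other things look unmoved.

Two measurements did not agree exactly:
- **Cameras:** The two differed by about 4 mm in position. I averaged them and corrected by feel during insertion.
- **Grip opening:** It read 18 mm on the 20 mm grip. The gripper also read about 1 mm low on the block, and the hold did not slip.

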